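# Hang the coupling guard back on the pump set

## Task

The coupling check on the motor-pump set is finished, but its yellow coupling guard still hangs on the parking bracket on the bench. Pinch the guard's red pull tab in to draw its sprung hinge pin out of the bracket, lift the guard off, and hang it back on the hinge lugs at the open front of the pump set's coupling housing, with both ends right down in the open slots, its sprung pin sprung fully home through the hole and the guard hanging straight and still. Feel it into place without forcing it (at most about 25 newtons on either hinge) and leave the other things on the bench where they are.

Things in the scene. Friction and masses are not known exactly. Their poses are not given: they have to be found in the camera images.
- guard: Yellow steel guard flap, 0.5 kg. Origin mid-width on its hinge axis; y along that axis towards the sprung pin, z up, x out of its face. Panel 126 wide (y), 4 thick, 5 to 124 mm below the axis, 12 mm lip at the bottom towards +x; barrel 16 diameter on the axis, y -75 to +68; then the pin's 10 mm bush to y +87. Centre of mass 45 mm below the axis. Squeeze rest and tab together along y from above to draw the pin and hold the guard at once.
- guard_grip (a point): On the guard, 30 mm above its origin: the middle between finger rest and fully drawn pull tab (28 mm over both). Close the fingers centred here, straddling both plates (needs about 64 mm opening); centred elsewhere they push the guard sideways against its hinge. Fingertips reaching 19 mm lower just clear the barrel.
- finger_rest (a point): Outer face (-y side) of the guard's fixed yellow finger rest, 14 mm from mid-width: upright plate 24 wide (x), 4 thick, from 6 to 42 mm above the hinge axis.
- pull_tab (a point): Outer face (+y side) of the sprung pin's red pull tab: upright plate like the finger rest, 30 mm from mid-width at rest, 14 mm when fully drawn. It moves with the pin towards the rest.
- hinge_pin (a joint): How far the sprung pin is drawn towards -y, m: 0 = fully out (its spring keeps it there), 0.016 = fully drawn, at its stop. Spring about 3 N at 0 and 7 N fully drawn.
- pin_tip (a point): End of the brass sprung pin: 8 mm diameter, the last 3 mm coned down to 4 mm, on the hinge axis, 103 mm from the guard's origin towards +y when out, 87 mm when drawn (flush with its bush, 5 mm clear of the hole lug).
- pintle (a point): Middle of the guard's fixed pintle, on the hinge axis 80 mm from its origin towards -y: a 10 mm round stub, 10 mm long between the barrel's shoulder (y = -75) and a 17 mm head (y = -85 to -91). The 6 mm slot lug must go between shoulder and head, 2 mm to spare either way.
- park: Parking bracket bolted to the bench, dark steel, base plate 110 x 210 mm, two upright plates. Origin on the bench under its hinge axis; y along the axis, z up. The guard starts on it, its origin on the bracket's axis (175 mm above the bench), its x, y, z along the bracket's.
- park_slot (a point): On the bracket's hinge axis, in the slot lug: a plate 6 mm thick (y -77 to -83). 44 wide along x, flat top 8 mm above the axis. In its middle an upright slot 12 mm wide along x, open at the top, square-edged, flat bottom 5 mm under the axis. The guard clears it lifted 25 mm, then drawn out to +x.
- park_saddle (a point): On the bracket's hinge axis, in its second slot lug (y +77 to +83), the same as the first; the 10 mm bush of the sprung pin lies in it.
- park_hole (a point): On the bracket's hinge axis, in the hole lug just outside the second slot lug: 6 mm thick (y +92 to +98), 15 mm high above and below the axis, with an 11 mm round hole for the sprung pin, which keeps the guard from lifting out.
- machine: Motor-pump set bolted to the bench: grey base, blue motor at +y (to y = 210), gear pump at -y, green coupling housing between (x -165 to -24, top at 200 mm), open to +x. Origin on the bench under the nominal hinge axis; y along it, z up, x out of the open front. The guard hangs on its lugs with x, y, z along the machine's. Beyond x = -12 only the lugs stand out.
- machine_slot (a point): Nominal place, 215 mm above the bench, of the middle of the machine's slot lug (like the bracket's). The hinge rail sits in slotted holes and was set by eye: its lugs all lie together up to 10 mm off nominal along the machine's y and 4 mm in height (not along x, not turned). No reading tells it: rest the barrel lightly on the lug's top and slide it along y until it drops in.
- machine_saddle (a point): Nominal place of the middle of the machine's second slot lug (like the bracket's), off by the same amount as the first.
- machine_hole (a point): Nominal place of the middle of the machine's hole lug (like the bracket's), off by the same amount. With pintle and bush both down on their slot bottoms the let-go pin springs through the hole; if it stays drawn by 2 mm or more it is caught on the lug: draw it again, seat the guard and let go again.
- spanner: Loose steel spanner 130 mm long lying on top of the coupling housing; leave it.
- grease_tin: Red tin, 66 mm diameter, 60 mm high, standing in front (+x) of the parking bracket; leave it. Origin at its underside.
- spray_can: Blue spray can, 60 mm diameter, 170 mm high; leave it. Origin at its underside.
- oil_bottle: White oil bottle, 68 mm diameter, 150 mm high; leave it. Origin at its underside.
- seal_ring: Black seal ring, 72 mm across, 8 mm high, lying on the bench; leave it.
- screwdriver: Screwdriver lying on the bench; leave it.
- piston: Steel piston, 72 mm diameter, 42 mm high, standing on the bench; leave it. Origin at its underside.
Not all that is in view belongs to the job. Of the things shaped like the guard, the yellow one is meant.

How it is judged:
On the way, in this order (a step that is already met when the one before it is completed fails the run):
1. the sprung pin is drawn clear of the bracket's hole while the guard still hangs on the bracket (value of joint hinge_pin above 0.0125 m and distance between guard and park below 0.182 m), for 0.05 s.
2. the guard is lifted off and away from the bracket (horizontal distance between guard and park above 0.12 m), for 0.05 s.
At the end, for the whole second after the job is handed in: The guard hangs let go on the pump set's lugs: pin out through the hole (drawn under 2 mm), origin within 5 mm in x, 13.5 mm in y, and origin, pintle and pin tip within 7 mm in height of the nominal axis, axes within 0.04 rad, upright within 0.1 rad, at rest (under 20 mm/s, 0.2 rad/s) (x of guard in the frame of machine between -0.005 and 0.005 m and y of guard in the frame of machine between -0.0135 and 0.0135 m and z of guard in the frame of machine between 0.208 and 0.222 m and z of pintle in the frame of machine between 0.208 and 0.222 m and z of pin_tip in the frame of machine between 0.208 and 0.222 m and value of joint hinge_pin below 0.002 m and angle between the y axis of guard and the y axis of machine, either way round below 0.04 rad and angle between guard's own z axis and vertical below 0.1 rad and linear speed of guard below 0.02 m/s and angular speed of guard below 0.2 rad/s); the robot touches nothing.
It fails at once if the guard is forced against the pump set (more than 25 N between them) (contact force between guard and machine above 25 N).
It fails at once if the guard is forced against the parking bracket (more than 25 N between them) (contact force between guard and park above 25 N).
It fails at once if another thing on the bench is moved by more than 25 mm (distance of any of spanner, grease_tin, spray_can, oil_bottle, seal_ring, screwdriver, piston from where it was at the start of the episode above 0.025 m).
It also fails if it takes over 64 s, if anything falls off the work surface, if the arm or the gripper's body presses on something with over 40 N, if the wrist force passes 120 N, or if a joint passes its speed limit or range.

## Robot

A 6-joint arm with a two-finger parallel gripper is mounted at the origin on the work surface. World frame = base frame: x ahead of the robot, y to its left, z up, the work surface at z = 0. Lengths are in m, angles in rad, forces in N, time in s.
With the tool pointing down it reaches from about 0.35 to 0.975 m from the base axis. Payload 4.9 kg.
Tool frame: the origin (TCP) lies at the very end of the fingers, on their centre line; the grasp point (between the pads) lies 19 mm behind it; z points along the fingers, y is the line along which they close (so a half turn about z gives the same grasp; the last joint's range is limited). The gripper opens to 85 mm and grips with 20 to 120 N. Pads are 22 mm wide; open, the fingers measure 114 mm over their backs; the gripper's body (76 mm by 85 mm) begins 54 mm behind the grasp point. The pads swing forward as they close: fully open they stand 13 mm farther back than shut.
Start: joints at [1.013, 0.053, 1.613, -0, 1.476, -0.119], TCP at [0.266, 0.566, 0.231] pointing down, gripper open.
Joint ranges: [-3.01, 3.01], [-1.01, 2.22], [0.06, 2.58], [-1.02, 4.17], [0.09, 2.62], [-3.14, 3.14]. Speed limits (rad/s): [2.57, 2.57, 3.14, 3.14, 3.14, 3.14].

## Interface

Orientations are given as a rotation vector (axis times angle).
In Python, from station import ctrl, imaging gives the robot as it stands.
- The arm moves only by the tool play_rows, never from a script. Its argument "series" is a list of rows, each a list of 3 entries, a list of its own where there are three numbers: the opening, from 0 (shut) to 1 (fully open), then the shift along the tool's x, y, z each as a share of 0.05 m, from -1 to 1, then the turn, a rotation vector about the tool's x, y, z each as a share of 8 degrees, from -1 to 1. In form: [[grip, [dx, dy, dz], [ax, ay, az]], ...]. A call has 1 to 8 rows; each row shifts and turns the commanded pose from where the row before left it, along the tool's axes as they then stand; what a row does not reach is not made up. A row lasts 1/8 s, in which the tool goes at most 62.5 mm and 10.7 degrees, less where a joint would pass 70% of its speed; a pose out of reach is approached as far as the arm can. A call with a number of a shift or a turn outside -1 to 1 is refused whole. A call with a gripper value outside its range is refused whole. The fingers move at their own pace and stop on an object; "force" is the grip in N (left out, the last holds). Time passes only in rows, so rows that do not move let the fingers close. It gives the time, the measured TCP pose, the force, the opening and the grip force at its end, in the units of the state.
- ctrl.get_obs(): the state, without advancing time (a new reading comes with each control period).
- imaging.get_image(name): name is "scene" or "top" or "wrist"; returns a dict with "color" (384x512x3 uint8, blue, green, red), "fx", "fy", "cx", "cy" (pixels), "extrinsics" (4x4, takes a point from world to camera coordinates); the wrist camera has in their place "hand_eye" (4x4, takes a point from camera to tool coordinates, whose origin is the TCP and whose axes are the flange's). Camera axes: x right, y down, z forward; pixel columns grow to the right and rows downward; lengths in m; the calibration is good to about 2 mm. A picture is of the moment at which its call begins: read the wrist's pose just before it. There is no depth.
- ctrl.finish_job(): hands the job in; it is judged then, once.
The state is a dict: "t": time; "q": joint angles; "dq": joint speeds; "effort": joint torques, N m; "tool_pos": TCP position; "tool_rot": TCP orientation; "contact_force": force on the tool from outside, world axes, zero at the start; "wrist_torque": the same for the moment, N m; "opening": finger opening in m; "grip_force": force on a finger pad.
Only numpy, scipy, OpenCV 4.12 (cv2) and the standard library are available. Lean on these libraries where they do the work, as an engineer would, in place of code of your own. Each camera call takes 0.05 s, during which the arm holds its last target. There are 200 camera calls.

## Working session

There is one attempt and no reset: what is moved stays moved. The work goes in short steps, Python scripts to look and compute and a tool call to move; the robot and the scene stay as the last step left them, time stands still between calls to the robot, and variables do not carry over. Pictures are saved under pics/ and viewed, at most 10 in all, crops included, and the job is handed in when it is done.

Besides the shell and the picture viewer there is one more tool, called after "Request:" as a command line: name --argument value ..., lists and objects as JSON in quotes. play_rows: Moves the arm, as the interface text tells. Shift numbers are shares of 0.05 m and turn numbers shares of 8 degrees, none past 1 either way. Its arguments: {"type":"object","properties":{"series":{"type":"array"},"force":{"type":"number"}},"required":["series"]}

```bash
mkdir -p pics; python3 - <<'E'
from station import ctrl, imaging
import cv2,numpy as np
o=ctrl.get_obs();print({k:np.round(v,4) for k,v in o.items()})
for n in("scene","top"):
    d=imaging.get_image(n);cv2.imwrite(f"pics/{n}0.png",cv2.resize(d["color"],(800,600)));print(n,d["fx"],d["fy"],d["cx"],d["cy"],np.round(d["extrinsics"],4).tolist())
d=imaging.get_image("wrist");print(d["fx"],d["cx"],d["cy"],np.round(d["hand_eye"],4).tolist())
E
```

```text
{'t': np.float64(0.0), 'q': array([ 1.013 ,  0.0534,  1.6143,  0.    ,  1.476 , -0.119 ]), 'dq': array([-0.0011,  0.0001,  0.0012,  0.0003,  0.0025, -0.0002]), 'effort': array([ 3.00000e-04, -3.93685e+01, -3.70174e+01, -2.00000e-04,
        7.20000e-03,  0.00000e+00]), 'tool_pos': array([0.2652, 0.5653, 0.23  ]), 'tool_rot': array([-0.6836, -3.0656,  0.0031]), 'contact_force': array([-0.3131,  0.6552,  0.6013]), 'wrist_torque': array([-0.0059, -0.0219, -0.0038]), 'grip_force': np.float64(0.0), 'opening': np.float64(0.0852)}
scene 422.7188903836907 422.7188903836907 260.38620482984936 194.2167191063374 [[0.0892, 0.996, -0.0037, 0.0493], [0.8697, -0.0797, -0.4871, -0.4532], [-0.4854, 0.0403, -0.8733, 1.5452], [0.0, 0.0, 0.0, 1.0]]
top 476.3217258119952 476.3217258119952 249.12386863575583 191.14286931822474 [[-0.0138, -0.9999, 0.0104, -0.1053], [-0.985, 0.0118, -0.1719, 0.6051], [0.1717, -0.0126, -0.9851, 1.292], [0.0, 0.0, 0.0, 1.0]]
316.8169733632504 257.4619929908627 192.34158657523506 [[-0.0008, -0.9538, -0.3005, 0.0786], [1.0, -0.0008, 0.0, -0.0012], [-0.0003, -0.3005, 0.9538, -0.1426], [0.0, 0.0, 0.0, 1.0]]
```

View pics/scene0.png

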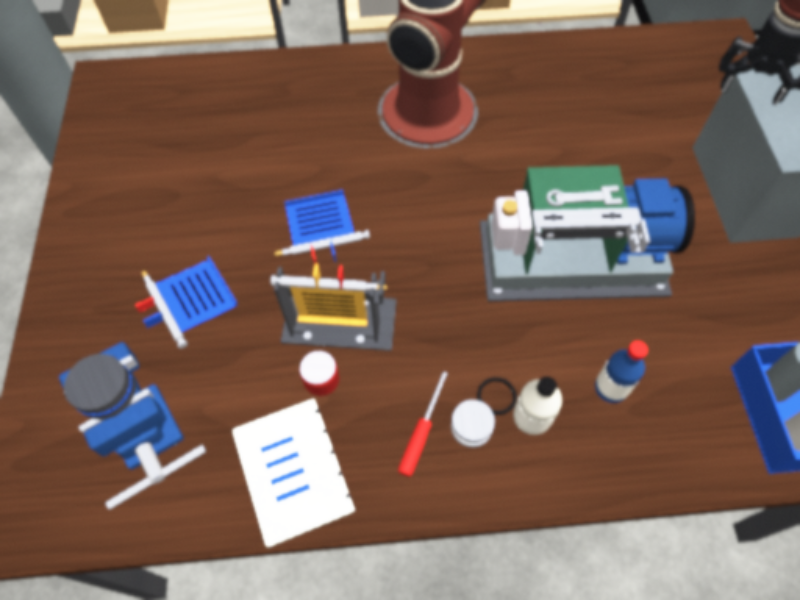

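View pics/top0.png

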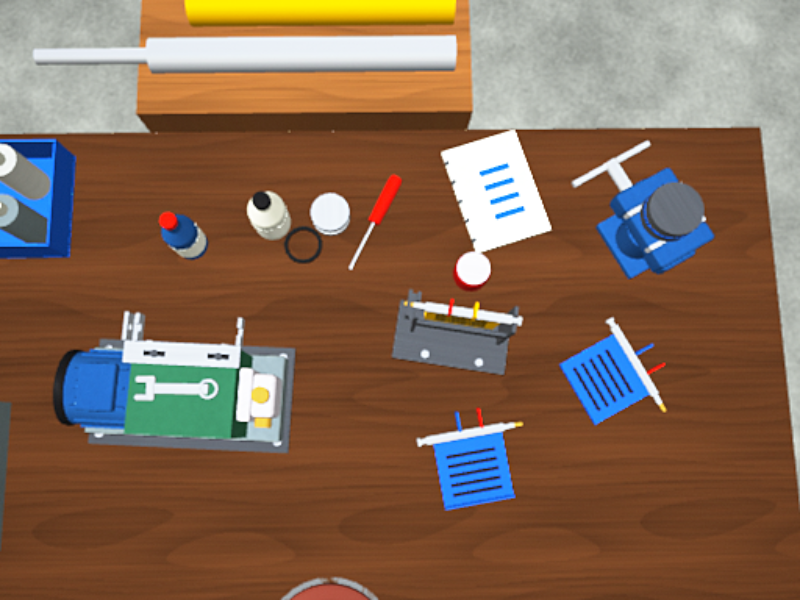

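The overview pictures show the guard on its bracket at about (460,310) in top, with the red tab at 450 and the yellow rest at 477. The pump set's slot lug is at about (240,320), and its saddle and hole lugs are at about (130,315). Next I'll zoom in on those.

```bash
python3 - <<'E'
from station import imaging
import cv2,numpy as np
t=imaging.get_image("top")["color"];
a=cv2.resize(t[170:250,245:345],(800,640),interpolation=cv2.INTER_CUBIC)[:300*2]
cv2.imwrite("pics/a.png",cv2.resize(t[180:240,250:340],(800,533),interpolation=cv2.INTER_CUBIC))
cv2.imwrite("pics/b.png",cv2.resize(t[190:295,50:190],(800,600),interpolation=cv2.INTER_CUBIC))
E
```

```text
(no output)
```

View pics/a.png

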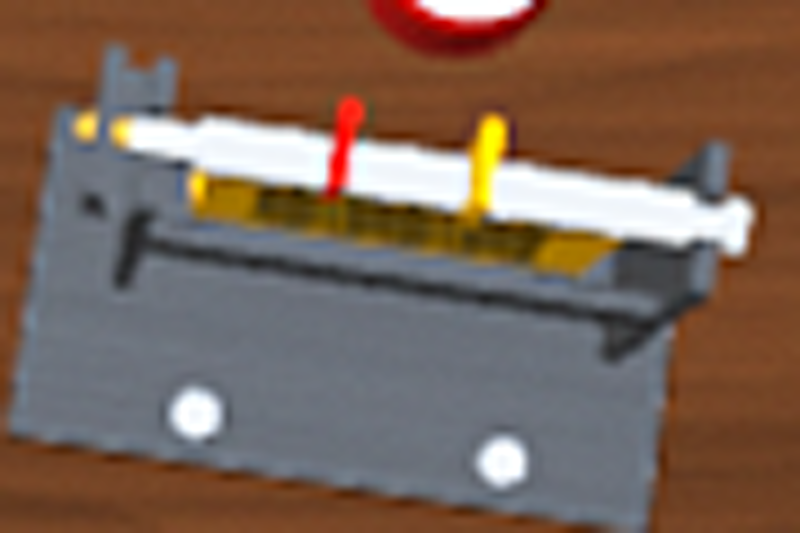

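View pics/b.png

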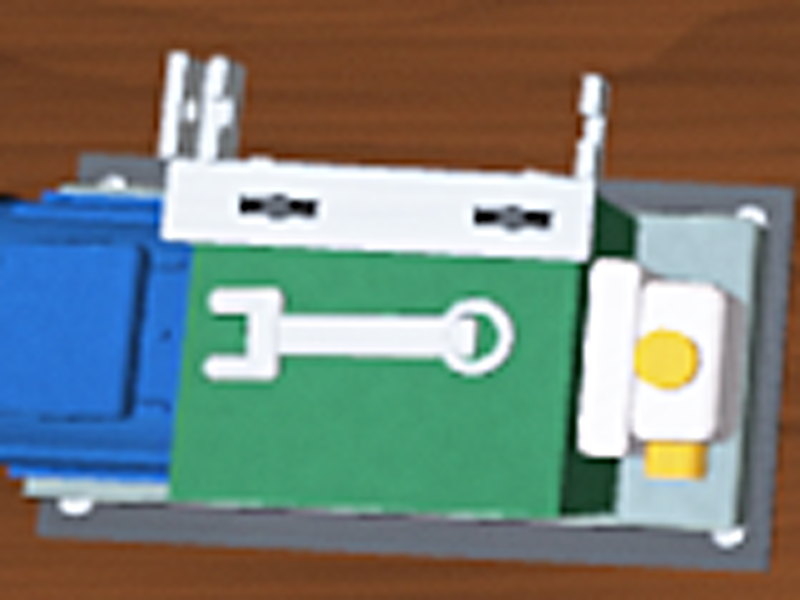

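```bash
cat >h.py <<'E'
import numpy as np
from station import ctrl, imaging
from scipy.spatial.transform import Rotation as R
def ray(px,z,d):
    E=np.array(d["extrinsics"]);r=E[:3,:3].T@[(px[0]-d["cx"])/d["fx"],(px[1]-d["cy"])/d["fy"],1];c=-E[:3,:3].T@E[:3,3]
    return c+r*(z-c[2])/r[2]
E
python3 - <<'E'
from h import *
d=imaging.get_image("top")
A=lambda u,v:((u+.5)/8.889+250-.5,(v+.5)/8.889+180-.5)
B=lambda u,v:((u+.5)/5.714+50-.5,(v+.5)/5.714+190-.5)
for n,f,u,v,z in [("head",A,748,222,.175),("tip",A,78,126,.175),("rest",A,493,125,.217),("tab",A,350,108,.217),("restb",A,480,205,.183),("tabb",A,337,190,.183),
 ("slotend",B,593,76,.223),("sadend",B,217,58,.223),("holeend",B,177,54,.230),("slotgap",B,592,108,.223),("sadgap",B,217,92,.223),("hbl",B,170,497,.2),("hbr",B,557,517,.2),("rail fl",B,168,160,.21),("rail fr",B,590,182,.21)]:
    print(n,np.round(ray(f(u,v),z,d),4))
h=ray(A(748,222),.175,d);t=ray(A(78,126),.175,d);v=t-h;print(np.linalg.norm(v),np.degrees(np.arctan2(-v[0],v[1])),h+v*91/194)
h=ray(B(593,76),.223,d);t=ray(B(217,58),.223,d);v=t-h;print(np.linalg.norm(v),np.degrees(np.arctan2(-v[0],v[1])),(h+t)/2)
o=ctrl.get_obs();print(R.from_rotvec(o["tool_rot"]).as_matrix().round(3))
E
```

```text
head [ 0.5451 -0.3272  0.175 ]
tip [ 0.5754 -0.135   0.175 ]
rest [ 0.5672 -0.2492  0.217 ]
tab [ 0.5725 -0.2095  0.217 ]
restb [ 0.5498 -0.2492  0.183 ]
tabb [ 0.5546 -0.2084  0.183 ]
slotend [0.5477 0.1237 0.223 ]
sadend [0.5574 0.2844 0.223 ]
holeend [0.5583 0.2991 0.23  ]
slotgap [0.5339 0.1238 0.223 ]
sadgap [0.5428 0.2837 0.223 ]
hbl [0.3727 0.3035 0.2   ]
hbr [0.3621 0.1394 0.2   ]
rail fl [0.5154 0.3077 0.21  ]
rail fr [0.5036 0.1265 0.21  ]
0.19456553087322068 -8.962771377898767 [ 0.55929964 -0.23703651  0.175     ]
0.16098682187190022 -3.4742391690614 [0.55257128 0.20401983 0.223     ]
[[-0.905  0.425 -0.001]
 [ 0.425  0.905 -0.001]
 [ 0.    -0.001 -1.   ]]
```

Request:
play_rows --series '[[1, [0, 0, -1], [0, 0, -1]], [1, [0, 0, -1], [0, 0, -1]], [1, [0, 0, -0.4], [0, 0, -0.025]], [1, [-0.55, -1, 0], [0, 0, 0]], [1, [-0.55, -1, 0], [0, 0, 0]], [1, [-0.55, -1, 0], [0, 0, 0]], [1, [-0.55, -1, 0], [0, 0, 0]], [1, [-0.55, -1, 0], [0, 0, 0]]]'

```text
t: 1.25
tool_pos: [0.3624, 0.2956, 0.35]
tool_rot: [-0.247, -3.131, 0.002]
contact_force: [0.3, -0.4, 0.0]
opening: 0.0854
grip_force: 0.0
```

Request:
play_rows --series '[[1, [-0.55, -1, 0], [0, 0, 0]], [1, [-0.55, -1, 0], [0, 0, 0]], [1, [-0.55, -1, 0], [0, 0, 0]], [1, [-0.55, -1, 0], [0, 0, 0]], [1, [-0.55, -1, 0], [0, 0, 0]], [1, [-0.55, -1, 0], [0, 0, 0]], [1, [-0.55, -1, 0], [0, 0, 0]], [1, [0, 0, 0], [0, 0, 0]]]'

```text
t: 2.25
tool_pos: [0.4983, -0.0813, 0.3491]
tool_rot: [-0.255, -3.127, -0.001]
contact_force: [-0.2, -1.0, 0.2]
opening: 0.0854
grip_force: 0.0
```

Request:
play_rows --series '[[1, [-0.56, -0.96, 0], [0, 0, 0]], [1, [-0.56, -0.96, 0], [0, 0, 0]], [1, [-0.56, -0.96, 0], [0, 0, 0]], [1, [0, 0, 0.8], [0, 0, 0]], [1, [0, 0, 0], [0, 0, 0]], [1, [0, 0, 0], [0, 0, 0]]]'

```text
t: 3.0
tool_pos: [0.5589, -0.2325, 0.312]
tool_rot: [0.244, 3.132, 0.0]
contact_force: [-0.5, 0.4, 0.8]
opening: 0.0851
grip_force: 0.0
```

```bash
python3 - <<'E'
from h import *
import cv2
o=ctrl.get_obs();d=imaging.get_image("wrist")
print(o["tool_pos"],o["tool_rot"])
np.savez("w1",p=o["tool_pos"],r=o["tool_rot"])
cv2.imwrite("pics/w1.png",cv2.resize(d["color"],(800,600),interpolation=cv2.INTER_CUBIC))
E
```

```text
[ 0.55894841 -0.23254705  0.31201883] [2.43648937e-01 3.13182837e+00 5.59921877e-05]
```

View pics/w1.png

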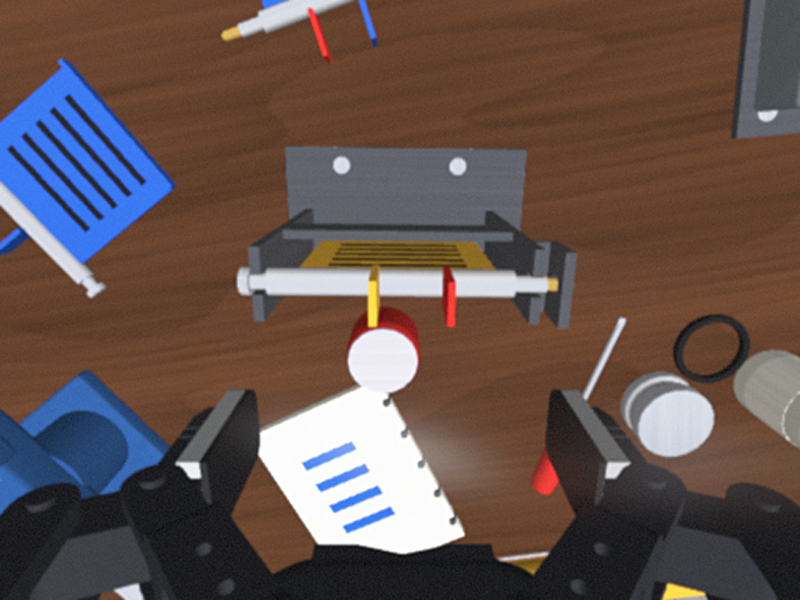

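The wrist view shows the barrel running level, from the head's left edge (238,281) to its shoulder at (517,284). The rest top is at about (375,318) and the tab top at about (450,320).

```bash
cat >>h.py <<'E'
def wray(px,z,p,r,d):
    H=np.array(d["hand_eye"]);M=R.from_rotvec(r).as_matrix()
    c=p+M@H[:3,3];v=M@H[:3,:3]@[(px[0]-d["cx"])/d["fx"],(px[1]-d["cy"])/d["fx"],1]
    return c+v*(z-c[2])/v[2]
E
python3 - <<'E'
from h import *
w=np.load("w1.npz");p,r=w["p"],w["r"];d=imaging.get_image("wrist")
f=lambda u,v,z:wray((.64*(u+.5)-.5,.64*(v+.5)-.5),z,p,r,d)
h=f(238,281,.175);s=f(517,284,.175);v=s-h;print(np.linalg.norm(v),np.degrees(np.arctan2(v[0],v[1])));u=v/np.linalg.norm(v)
print(h+u*.091,s-u*.068,R.from_rotvec(r).as_matrix().round(4))
print(f(374,322,.217),f(450,323,.217),f(374,268,.217),f(449,269,.217))
E
```

```text
0.16331347826978232 9.580009052435562
[ 0.55624475 -0.23805068  0.175     ] [ 0.55696262 -0.23379736  0.175     ] [[-9.880e-01  1.547e-01  3.000e-04]
 [ 1.547e-01  9.880e-01  0.000e+00]
 [-3.000e-04  1.000e-04 -1.000e+00]]
[ 0.56390752 -0.24868747  0.217     ] [ 0.57047201 -0.21045491  0.217     ] [ 0.5360324  -0.24380417  0.217     ] [ 0.54228163 -0.20734521  0.217     ]
```

Request:
play_rows --series '[[1, [0.04, -0.08, 0.8], [0, 0, 0]], [1, [0, 0, 0.8], [0, 0, 0]], [1, [0, 0, 0.6], [0, 0, 0]], [1, [0, 0, 0.3], [0, 0, 0]], [1, [0, 0, 0], [0, 0, 0]], [1, [0, 0, 0], [0, 0, 0]]]'

```text
t: 3.85
tool_pos: [0.5573, -0.2376, 0.1887]
tool_rot: [0.244, 3.129, -0.002]
contact_force: [-0.0, -0.1, 0.1]
opening: 0.0854
grip_force: 0.0
```

Request:
play_rows --series '[[0.6, [0, 0, 0], [0, 0, 0]], [0.5, [0, 0, 0], [0, 0, 0]], [0.4, [0, 0, 0], [0, 0, 0]]]' --force 30

```text
t: 4.22
tool_pos: [0.557, -0.2361, 0.1874]
tool_rot: [0.244, 3.13, 0.003]
contact_force: [0.1, 6.2, 4.2]
opening: 0.0345
grip_force: 3.0
```

Request:
play_rows --series '[[0.3, [0, 0, 0], [0, 0, 0]], [0.2, [0, 0, 0], [0, 0, 0]], [0.1, [0, 0, 0], [0, 0, 0]], [0, [0, 0, 0], [0, 0, 0]]]' --force 40

```text
t: 4.72
tool_pos: [0.557, -0.2374, 0.1878]
tool_rot: [0.245, 3.13, -0.001]
contact_force: [-0.3, 1.5, 6.3]
opening: 0.0272
grip_force: 41.3
```

Request:
play_rows --series '[[0, [0, 0, -0.06], [0, 0, 0]], [0, [0, 0, -0.1], [0, 0, 0]], [0, [0, 0, -0.1], [0, 0, 0]], [0, [0, 0, 0], [0, 0, 0]]]'

```text
t: 5.22
tool_pos: [0.5557, -0.2372, 0.1993]
tool_rot: [-0.244, -3.131, -0.0]
contact_force: [0.1, -0.4, -4.1]
opening: 0.0267
grip_force: 40.6
```

Request:
play_rows --series '[[0, [0, 0, -0.4], [0, 0, 0]], [0, [0, 0, -0.6], [0, 0, 0]], [0, [0, 0, -0.6], [0, 0, 0]], [0, [0, 0, -0.6], [0, 0, 0]], [0, [0, 0, -0.6], [0, 0, 0]], [0, [-0.6, 0, 0], [0, 0, 0]], [0, [-0.6, 0.4, 0], [0, 0, 0]], [0, [-0.6, 0.6, 0], [0, 0, 0]]]'

```text
t: 6.22
tool_pos: [0.6535, -0.2022, 0.3409]
tool_rot: [0.247, 3.131, -0.001]
contact_force: [0.1, -0.8, -3.7]
opening: 0.0269
grip_force: 40.8
```

```bash
cat >go.py <<'E'
import sys
from h import *
# target machine coords of TCP -> tool shares
x,y,z=map(float,sys.argv[1:4])
O=np.array([.5308,.2053,0]);a=np.radians(3.6);X=np.array([np.cos(a),-np.sin(a),0]);Y=np.array([np.sin(a),np.cos(a),0])
o=ctrl.get_obs();p=o["tool_pos"];M=R.from_rotvec(o["tool_rot"]).as_matrix()
T=O+x*X+y*Y+[0,0,z];T_M=np.column_stack([-X,Y,[0,0,-1]])
print("pos mach",(p-O)@X,(p-O)@Y,p[2]);print("shift/.05",(M.T@(T-p)/.05).round(3),"turn/8deg",(np.degrees(R.from_matrix(M.T@T_M).as_rotvec())/8).round(3))
print("F mach",o["contact_force"]@X,o["contact_force"]@Y,o["contact_force"][2],"tq",o["wrist_torque"].round(3),o["opening"])
E
python3 go.py .12 0 .33
```

```text
pos mach 0.148092326659242 -0.3989728081080444 0.34087601827663366
shift/.05 [1.315 7.891 0.21 ] turn/8deg [-0.006  0.005 -0.679]
F mach 0.14523139546962785 -0.7487421463335451 -3.7075725869378284 tq [ 0.004 -0.002 -0.001] 0.026933667752621775
```

Request:
play_rows --series '[[0, [0, 0, 0], [0, 0, -0.34]], [0, [0, 0.5, 0], [0, 0, -0.34]], [0, [0, 0.9, 0], [0, 0, 0]], [0, [0, 1, 0], [0, 0, 0]], [0, [0, 1, 0], [0, 0, 0]], [0, [0, 1, 0], [0, 0, 0]], [0, [0, 1, 0], [0, 0, 0]], [0, [0, 1, 0], [0, 0, 0]]]'

```text
t: 7.22
tool_pos: [0.673, 0.1199, 0.3407]
tool_rot: [0.095, 3.139, 0.001]
contact_force: [1.6, -0.1, -4.8]
opening: 0.027
grip_force: 41.0
```

Request:
play_rows --series '[[0, [0, 0.9, 0], [0, 0, 0]], [0, [0, 0.5, 0], [0, 0, 0]], [0, [0, 0.2, 0], [0, 0, 0]], [0, [0, 0, 0], [0, 0, 0]], [0, [0, 0, 0], [0, 0, 0]]]'

```text
t: 7.85
tool_pos: [0.6787, 0.1959, 0.3394]
tool_rot: [-0.099, -3.14, 0.001]
contact_force: [0.2, -0.3, -5.0]
opening: 0.027
grip_force: 41.1
```

```bash
python3 go.py .10 0 .28; python3 - <<'E'
from h import *
import cv2
o=ctrl.get_obs();d=imaging.get_image("wrist")
np.savez("w2",p=o["tool_pos"],r=o["tool_rot"])
cv2.imwrite("pics/w2.png",cv2.resize(d["color"],(800,600),interpolation=cv2.INTER_CUBIC))
E
```

```text
pos mach 0.14821848537882573 -0.00010601447058332718 0.3393835317662378
shift/.05 [0.964 0.003 1.188] turn/8deg [-0.005 -0.     0.   ]
F mach 0.23800670674533356 -0.31574396117197434 -5.005102864908791 tq [-0.079 -0.078  0.06 ] 0.027038856842500146
```

View pics/w2.png

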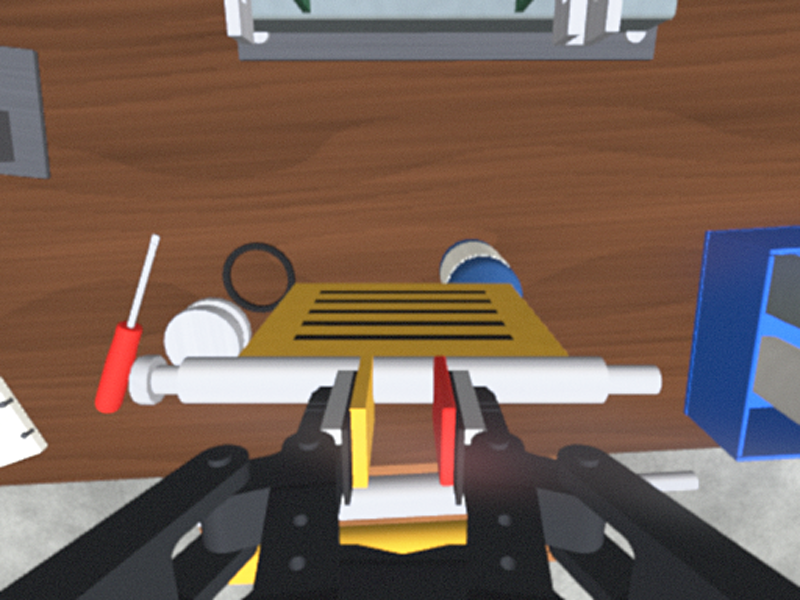

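The wrist view shows the guard held straight: head at (150,381), bush end at (658,380), pin drawn flush. The machine lugs are at the top edge, at (237,20) and (580,20). I'll move in over the lugs.

Request:
play_rows --series '[[0, [0.6, 0, 0], [0, 0, 0]], [0, [0.8, 0, 0], [0, 0, 0]], [0, [0.56, 0, 0.1], [0, 0, 0]], [0, [0, 0, 0.6], [0, 0, 0]], [0, [0, 0, 0.6], [0, 0, 0]], [0, [0, 0, 0.2], [0, 0, 0]], [0, [0, 0, 0], [0, 0, 0]], [0, [0, 0, 0], [0, 0, 0]]]'

```text
t: 8.9
tool_pos: [0.5817, 0.2033, 0.2663]
tool_rot: [0.097, 3.137, 0.001]
contact_force: [-0.8, -0.4, -4.2]
opening: 0.027
grip_force: 41.4
```

```bash
python3 go.py 0 0 .263; python3 - <<'E'
from h import *
import cv2
o=ctrl.get_obs();d=imaging.get_image("wrist")
np.savez("w3",p=o["tool_pos"],r=o["tool_rot"])
cv2.imwrite("pics/w3.png",cv2.resize(d["color"],(800,600),interpolation=cv2.INTER_CUBIC))
E
```

```text
pos mach 0.05090217211463169 0.001171277446039774 0.2662914832189214
shift/.05 [ 1.018 -0.022  0.063] turn/8deg [0.005 0.02  0.009]
F mach -0.788321000152282 -0.4642941920790164 -4.185308776616742 tq [ 0.053  0.018 -0.033] 0.026987517398848714
```

View pics/w3.png

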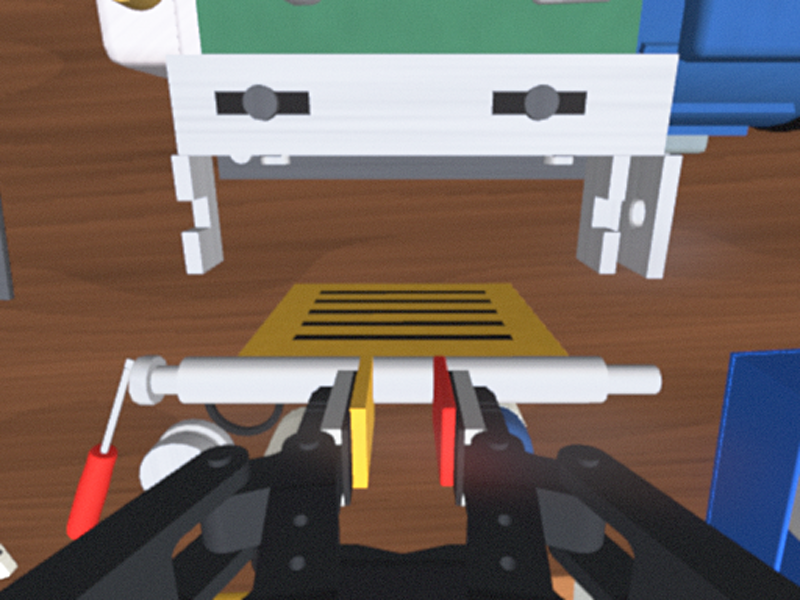

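The machine lugs are clear in this view. The slot lug's gap is centred near (188,215) and the saddle's near (614,215). The pintle neck is at (172,380) and the bush end at (660,380).

```bash
python3 - <<'E'
from h import *
w=np.load("w3.npz");p,r=w["p"],w["r"];d=imaging.get_image("wrist")
M=R.from_rotvec(r).as_matrix()
f=lambda u,v,z:M.T@(wray((.64*(u+.5)-.5,.64*(v+.5)-.5),z,p,r,d)-p)*1000
za=p[2]-.0128
for n,u,v,z in [("slot",188,215,.223),("slot far end",194,272,.223),("sad",614.5,215,.223),("sad end",608.5,272,.223),("head L",131,381,za),("shoulder -75",180,380,za),("headR -85",167,380,za),("shoulder 68",606,380,za),("bush 87",660,380,za)]:
    print(n,f(u,v,z).round(1))
E
```

```text
slot [ 54.  -80.4  43.1]
slot far end [ 32.1 -81.   43.1]
sad [53.8 78.7 43.2]
sad end [31.9 79.2 43.3]
head L [  0.8 -94.6  12.7]
shoulder -75 [  1.2 -77.5  12.7]
headR -85 [  1.2 -82.   12.7]
shoulder 68 [ 1.1 70.1 12.8]
bush 87 [ 1.  88.9 12.9]
```

Request:
play_rows --series '[[0, [0.4, -0.01, 0], [0, 0, 0]], [0, [0.4, 0, 0], [0, 0, 0]], [0, [0.26, 0, 0.1], [0, 0, 0]], [0, [0, 0, 0.2], [0, 0, 0]], [0, [0, 0, 0], [0, 0, 0]], [0, [0, 0, 0], [0, 0, 0]]]'

```text
t: 9.75
tool_pos: [0.5282, 0.206, 0.2491]
tool_rot: [-0.096, -3.14, 0.0]
contact_force: [0.7, -0.8, -4.0]
opening: 0.0268
grip_force: 41.3
```

```bash
python3 go.py 0 0 .2278; python3 - <<'E'
from h import *
import cv2
o=ctrl.get_obs();d=imaging.get_image("wrist")
np.savez("w4",p=o["tool_pos"],r=o["tool_rot"])
c=d["color"]
k=lambda a:cv2.resize(a,(400,600),interpolation=cv2.INTER_CUBIC)
# two crops, 80x120 px each, scale 5
cv2.imwrite("pics/w4.png",np.hstack([k(c[190:310,70:150]),k(c[190:310,360:440])]))
E
```

```text
pos mach -0.00262457275986653 0.0005384010705963999 0.24905298227259137
shift/.05 [-0.053 -0.011  0.425] turn/8deg [-0.001 -0.001  0.011]
F mach 0.7699625107104446 -0.730543016125814 -3.956715222500682 tq [-0.016  0.01   0.039] 0.02675608841862066
```

View pics/w4.png

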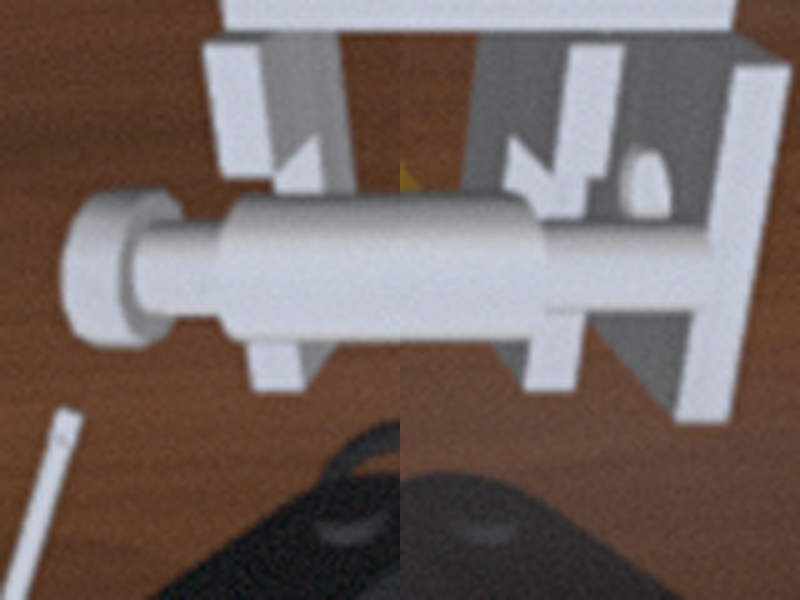

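The crops show the barrel above both lugs. The slot lug's top is centred at crop x of about 258, the saddle's at about 573, and the slot opening is near row 226. The barrel axis runs along row 268.

```bash
python3 - <<'E'
from h import *
w=np.load("w4.npz");p,r=w["p"],w["r"];d=imaging.get_image("wrist")
M=R.from_rotvec(r).as_matrix()
f=lambda u,v,z:M.T@(wray((u,v),z,p,r,d)-p)*1000
L=lambda x,y:(70+x/5-.4,190+y/5-.4);Q=lambda x,y:(360+(x-400)/5-.4,190+y/5-.4)
za=p[2]-.0128
for n,c,z in [("lug end",L(280,390),.223),("lug rear",L(233,42),.223),("slot rear edge",L(247,178),.223),("sad end",Q(551,390),.223),("sad rear",Q(598,42),.223),
 ("shoulder -75",L(217,268),za+.008),("shoulder 68",Q(545,268),za+.008),("bush 87",Q(710,268),za+.005),("axis rows top/bot L",L(300,196),za),("bot",L(300,340),za)]:
    print(n,f(*c,z).round(1))
E
```

```text
lug end [-21.8 -80.   26.1]
lug rear [ 22.4 -79.7  26.1]
slot rear edge [  5.9 -80.3  26.1]
sad end [-21.9  79.4  26. ]
sad rear [22.3 79.2 26. ]
shoulder -75 [  5.1 -74.6   4.8]
shoulder 68 [ 5.  67.   4.8]
bush 87 [ 3.5 85.6  7.8]
axis rows top/bot L [  9.5 -68.6  12.8]
bot [ -7.7 -70.7  12.8]
```

Request:
play_rows --series '[[0, [-0.014, 0, 0.03], [0, 0, 0]], [0, [0, 0, 0.04], [0, 0, 0]], [0, [0, 0, 0.03], [0, 0, 0]], [0, [0, 0, 0.02], [0, 0, 0]], [0, [0, 0, 0.02], [0, 0, 0]], [0, [0, 0, 0], [0, 0, 0]]]'

```text
t: 10.6
tool_pos: [0.5284, 0.206, 0.2422]
tool_rot: [-0.096, -3.14, 0.0]
contact_force: [0.8, -1.0, -4.8]
opening: 0.027
grip_force: 41.3
```

Request:
play_rows --series '[[0, [0, 0, 0.02], [0, 0, 0]], [0, [0, 0, 0.02], [0, 0, 0]], [0, [0, 0, 0.02], [0, 0, 0]], [0, [0, 0, 0], [0, 0, 0]]]'

```text
t: 11.1
tool_pos: [0.5284, 0.206, 0.2391]
tool_rot: [-0.096, -3.14, 0.0]
contact_force: [-0.3, 0.5, -4.0]
opening: 0.0272
grip_force: 41.3
```

Request:
play_rows --series '[[0, [0, 0, 0.02], [0, 0, 0]], [0, [0, 0, 0.02], [0, 0, 0]], [0, [0, 0, 0], [0, 0, 0]]]'

```text
t: 11.48
tool_pos: [0.5284, 0.206, 0.2371]
tool_rot: [-0.096, -3.14, 0.0]
contact_force: [-0.1, -0.8, -5.0]
opening: 0.0266
grip_force: 41.3
```

Request:
play_rows --series '[[0, [0, 0, 0.02], [0, 0, 0]], [0, [0, 0, 0.02], [0, 0, 0]], [0, [0, 0, 0], [0, 0, 0]]]'

```text
t: 11.85
tool_pos: [0.5286, 0.2061, 0.2352]
tool_rot: [0.096, 3.14, 0.0]
contact_force: [0.1, -0.3, -4.8]
opening: 0.0269
grip_force: 41.2
```

Request:
play_rows --series '[[0, [0, 0, 0.02], [0, 0, 0]], [0, [0, 0, 0.02], [0, 0, 0]], [0, [0, 0, 0], [0, 0, 0]]]'

```text
t: 12.22
tool_pos: [0.5286, 0.2061, 0.2332]
tool_rot: [0.096, 3.14, -0.0]
contact_force: [0.5, 0.7, -5.5]
opening: 0.0268
grip_force: 41.2
```

Request:
play_rows --series '[[0, [0, 0, 0.02], [0, 0, 0]], [0, [0, 0, 0.02], [0, 0, 0]], [0, [0, 0, 0], [0, 0, 0]]]'

```text
t: 12.6
tool_pos: [0.5286, 0.2061, 0.2312]
tool_rot: [0.096, 3.14, 0.0]
contact_force: [1.6, -1.0, -4.5]
opening: 0.0268
grip_force: 41.2
```

Request:
play_rows --series '[[0, [0, 0, 0.02], [0, 0, 0]], [0, [0, 0, 0], [0, 0, 0]]]'

```text
t: 12.85
tool_pos: [0.5286, 0.206, 0.2302]
tool_rot: [0.096, 3.14, -0.0]
contact_force: [0.9, 0.3, -5.2]
opening: 0.0271
grip_force: 41.3
```

Request:
play_rows --series '[[0, [0, 0, 0.02], [0, 0, 0]], [0, [0, 0, 0], [0, 0, 0]]]'

```text
t: 13.1
tool_pos: [0.5286, 0.2061, 0.2293]
tool_rot: [0.096, 3.14, -0.0]
contact_force: [1.3, -0.3, -4.1]
opening: 0.0269
grip_force: 41.3
```

Request:
play_rows --series '[[0, [0, 0, 0.02], [0, 0, 0]], [0, [0, 0, 0], [0, 0, 0]]]'

```text
t: 13.35
tool_pos: [0.5285, 0.2061, 0.2283]
tool_rot: [0.096, 3.14, 0.0]
contact_force: [1.2, -0.7, -4.3]
opening: 0.0272
grip_force: 41.3
```

Request:
play_rows --series '[[0, [0, 0, 0.02], [0, 0, 0]], [0, [0, 0, 0], [0, 0, 0]]]'

```text
t: 13.6
tool_pos: [0.5285, 0.2061, 0.2274]
tool_rot: [0.096, 3.14, 0.0]
contact_force: [1.4, -0.5, -3.8]
opening: 0.0271
grip_force: 41.6
```

Request:
play_rows --series '[[0, [0, 0, 0.02], [0, 0, 0]], [0, [0, 0, 0], [0, 0, 0]]]'

```text
t: 13.85
tool_pos: [0.5286, 0.2061, 0.2271]
tool_rot: [0.096, 3.14, 0.0]
contact_force: [-1.2, -0.0, 0.3]
opening: 0.0269
grip_force: 42.7
```

Request:
play_rows --series '[[0, [0, 0, 0.015], [0, 0, 0]], [0, [0, 0, 0], [0, 0, 0]]]'

```text
t: 14.1
tool_pos: [0.5287, 0.2061, 0.227]
tool_rot: [0.096, 3.139, 0.0]
contact_force: [-3.8, -2.5, 6.3]
opening: 0.0272
grip_force: 43.6
```

Request:
play_rows --series '[[0, [0, 0, -0.014], [0, 0, 0]], [0.33, [0, 0, 0], [0, 0, 0]], [0.4, [0, 0, 0], [0, 0, 0]], [0.5, [0, 0, 0], [0, 0, 0]], [0.65, [0, 0, 0], [0, 0, 0]], [0.8, [0, 0, 0], [0, 0, 0]], [1, [0, 0, 0], [0, 0, 0]], [1, [0, 0, 0], [0, 0, 0]]]'

```text
t: 15.1
tool_pos: [0.5286, 0.2058, 0.2264]
tool_rot: [0.096, 3.14, -0.001]
contact_force: [-0.7, 0.1, -0.3]
opening: 0.0851
grip_force: 0.0
```

```bash
python3 - <<'E'
from h import *
import cv2
o=ctrl.get_obs();print(o["contact_force"],o["opening"]);c=imaging.get_image("wrist")["color"]
cv2.imwrite("pics/w5.png",cv2.resize(c,(800,600),interpolation=cv2.INTER_CUBIC))
E
```

```text
[-0.66559555  0.0619922  -0.25336125] 0.08509230434443832
```

View pics/w5.png

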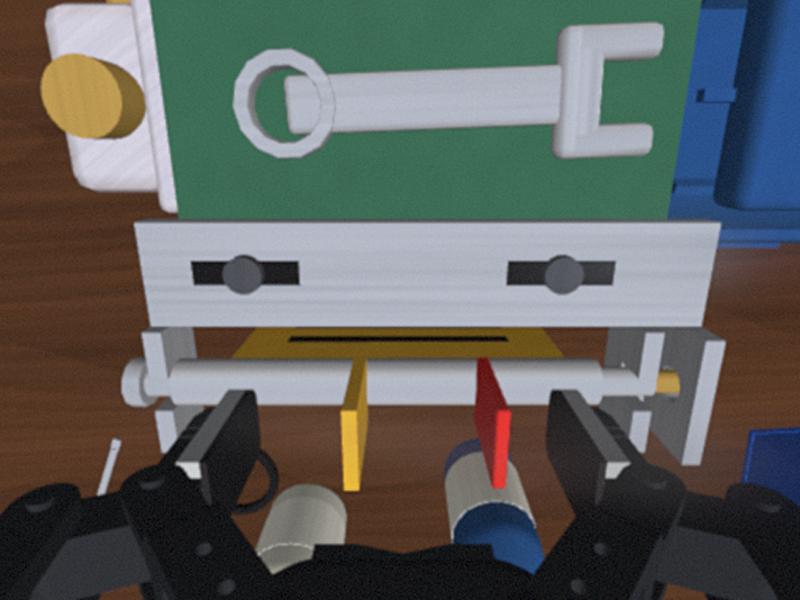

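The view shows the tab and rest spaced about 44 mm apart, from (343,490) to (506,487). The brass pin enters the hole lug at (680,382), so it is fully out, and the barrel lies level in both slots. I'll retreat straight up.

Request:
play_rows --series '[[1, [0, 0, -0.3], [0, 0, 0]], [1, [0, 0, -0.6], [0, 0, 0]], [1, [0, 0, -0.8], [0, 0, 0]], [1, [0, 0, -0.8], [0, 0, 0]], [1, [0, 0, 0], [0, 0, 0]], [1, [0, 0, 0], [0, 0, 0]], [1, [0, 0, 0], [0, 0, 0]], [1, [0, 0, 0], [0, 0, 0]]]'

```text
t: 16.15
tool_pos: [0.5281, 0.2059, 0.3498]
tool_rot: [-0.096, -3.138, 0.001]
contact_force: [-0.5, -0.8, -0.7]
opening: 0.0856
grip_force: 0.0
```

```bash
python3 - <<'E'
from h import *
import cv2
a=imaging.get_image("wrist")["color"]
cv2.imwrite("pics/end.png",cv2.resize(a[150:342,100:420],(800,480),interpolation=cv2.INTER_CUBIC))
E
```

```text
(no output)
```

View pics/end.png

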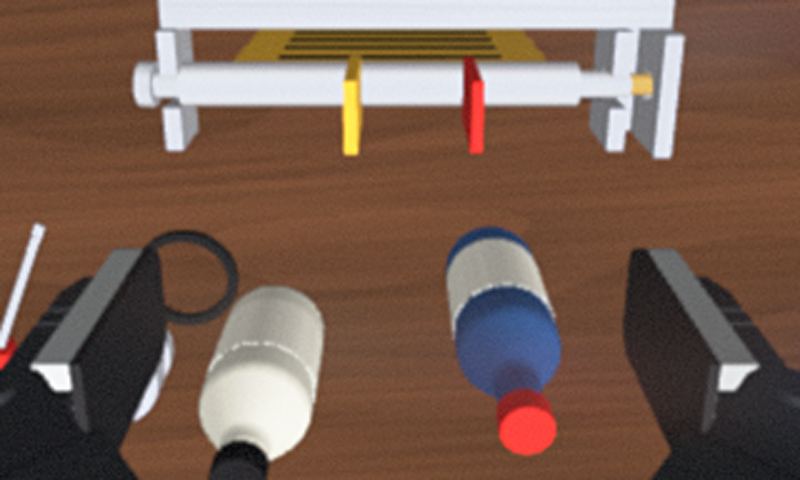

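The guard hangs level in both slots, from the head at (148,83) to the pin in the hole lug at (650,85). The gripper is clear, so I'm handing in.

```bash
python3 -c "
from station import ctrl
print(ctrl.finish_job())"
```

```text
the job is handed in; nothing more can be done
None
```

The yellow guard now hangs level in both slots on the pump set's lugs, with its pin sprung out through the hole and the gripper clear; I handed the job in at about 16 s, and the hand-in returned no verdict.

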